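Raise the counterweighted gate and feed the printing block

ROBOT

A 6-joint arm with a two-finger parallel gripper is mounted at the origin on a cart in front of the work surface, level with it; the furniture and walls round the work are solid. World frame = base frame: x ahead of the robot, y to its left, z up, the work surface at z = 0. Lengths are in m, angles in degrees, forces in N, time in s.
With the tool pointing down it reaches from about 0.375 to 0.975 m from the base axis. Payload 3.8 kg.
Tool frame: the origin (TCP) lies at the very end of the fingers, on their centre line; the grasp point (between the pads) lies 19 mm behind it; z points along the fingers, y is the direction in which the jaws open and shut (so a half turn about z gives the same grasp; the last joint's range is limited). The gripper opens to 85 mm and grips with 20 to 120 N. Pads are 22 mm wide; open, the fingers measure 114 mm over their backs; the gripper's body (76 mm by 85 mm) begins 54 mm behind the grasp point. The pads swing forward as they close: fully open they stand 13 mm farther back than shut.
Start: joints at [-2.114, 15.12, 91.902, -0, 72.978, -2.114], TCP at [0.675, -0, 0.231] pointing down, gripper open.
Joint ranges: [-150.88, 150.88], [-54.13, 125.18], [17.81, 147.31], [-75.09, 255.09], [0, 152.58], [-146.25, 146.25]. Speed limits (degrees/s): [147.25, 147.25, 180, 180, 180, 180].

INTERFACE

Orientations are given as [roll, pitch, yaw] about the fixed x, y, z axes, in that order (R = Rz(yaw) Ry(pitch) Rx(roll)).
In Python, from cell import r gives the robot as it stands. The module is installed in compiled form; this text tells all that it offers. Calls block until the motion is done:
- r.goto(position, orientation): joint-space move of the TCP to a pose.
- r.move_linear(position, rot=None, feed=0.15, threshold=None): straight line of the TCP; rot=None keeps the orientation; feed is the mean speed in m/s. With threshold (N) it stops when the force on the tool has changed by that much, and returns True; else False.
- r.goto_joints(angles): joint-space move.
- r.set_gripper(opening, force=None): opening from 0.0 (shut) to 1.0 (fully open); force is the grip in N (None keeps the last); returns when the fingers have stopped.
- r.wait(seconds).
- r.solve_ik(position, orientation): joint angles nearest the present ones, or None.
- r.observe(): the state.
- r.camera(name): name is "scene" or "side" or "wrist"; returns a dict with "color" (384x512x3 uint8, blue, green, red), "fx", "fy", "cx", "cy" (pixels), "k1" (the pictures are not rectified: a ray, as slopes to the right and down, at radius r is drawn at 1 + k1 r^2 times it, then the intrinsics apply), "R" (3x3) and "t" (3): a world point X has camera coordinates R X + t. Camera axes: x right, y down, z forward; pixel columns grow to the right and rows downward; lengths in m; the calibration is good to about 2 mm. A picture is of the moment at which its call begins. There is no depth.
A pose or a line that the arm cannot do raises r.Unreachable and nothing moves.
- r.hand_in(): hands the job in, once; it reports no verdict.
Trained networks look in a picture, given as the dict that the camera call returned (one of the last four; its "shot" number tells which), for a name from the list of things; names that differ only in an ending like _2 or _b are one class to them, and where a whole thing is asked for, a point or a joint stands for the part that bears it (a point fixed in the world has none). Each returns a list of dicts, best first, with "confidence" (0 to 1); they miss things now and then, are a little off and sometimes report something else, mostly with a low value. They report only what shows in the picture. A call takes as long as a camera call.
- r.outline_of(picture, label): "region" (384x512 bool, what is visible of it) and "xy" ([column, row] in pixels, amid what is visible of it).
The state is a dict: "time": time; "q": joint angles; "joint_velocities": joint speeds; "effort": joint torques, N m; "position": TCP position; "tool_rot": TCP orientation; "contact_force": force on the tool from outside, world axes, zero at the start; "torque": the same for the moment, N m; "gripper_width": opening from 0.0 (shut) to 1.0 (fully open).
Only numpy, scipy, OpenCV 4.12 (cv2) and the standard library are available. Lean on these libraries where they do the work, as an engineer would, in place of code of your own. Each camera call takes 0.05 s, during which the arm holds its last target.

TASK

Open the gate of the block feed track: with shut fingertips under the turned-up tab, push the counterweighted arm up past its balance point, so that it swings over and stays raised by itself. Then push the wooden block along the track, through the open gate, until it rests against the end stop. Only push: grip and lift nothing, and leave the things around the track where they are.

Things in the scene. Friction and masses are not known exactly. Their poses are not given: they have to be found in the camera images.
- track: Fixed feed track: light wooden board 8 mm thick, two low aluminium rails. Origin on the bench surface, mid-lane, under the lowered gate blade; z up. The lane runs along the track's y: floor 8 mm above the bench, 51 mm wide between rails (10 mm high, 8 mm thick), open at its start (y = -165 mm). The board's near edge is at x = -44 mm, with free bench before it. Yaw within 0.4 rad.
- end_stop (a point): Lane-side face of the end stop, a fixed wooden bar across the lane's far end: track x = 0, y = +123 mm, z = 23 mm (the bar's top is 38 mm above the bench). With the block against it, the block's centre is at track y = +85 mm.
- hinge (a point): Centre of the gate arm's hinge, fixed: track x = +115, y = 0, z = 78 mm; the axis is the track's y. It is carried by two aluminium cheeks, 60 mm over both, 95 mm high. A dark round counterweight, 44 mm in diameter, stands on a stem on the arm, its centre 47 mm above and 30 mm before the hinge while the arm is down.
- gate_arm (a joint): Gate arm angle (rad). 0: lowered, level, pointing from the hinge to track -x; grows as its free end goes up. Gravity shuts it below the balance point at about 0.81, opens it beyond, to the stop at 1.7 (leaning back past upright), where it stays. Damped: let go past balance it takes one to three seconds to swing over. About 1.0 N up at the tab lifts it. Bar 16 mm wide, 12 thick.
- blade (a point): Centre of the blade that hangs from the arm, 115 mm from the hinge, and closes the lane while the arm is down: 46 mm across the lane, 6 mm thick along it, 50 mm high, its lower edge then 24 mm above the bench. It moves with the arm.
- tab (a point): Centre of the underside of the grey push tab at the arm's free end, 184 mm from the hinge; moves with the arm. Flat plate 50 mm long, 32 mm wide (along track y), 8 mm thick, turned up by 0.436 rad from the bar, rising to its free end, 208 mm from the hinge. With the arm lowered this point is about 82 mm above the bench (track x = -69 mm), nothing beneath.
- block_center (a point): Centre of the loose wooden printing block: 45 mm across the lane (x), 75 mm along it (y), 30 mm high, about 0.11 kg. The centre is 23 mm above the bench. It starts in the lane before the gate (track y -120 to -80 mm), long side along the lane.
- tape: Bystander: roll of masking tape lying flat to the right of the track, 100 mm across, 25 mm high; origin at the centre of its underside.
- ramekin: Bystander: small white ramekin with dark contents, to the left of the track, 68 mm across, 40 mm high; origin at the centre of its underside.
- peg: Bystander: wooden clothes-peg lying to the left of the track, 72 x 15 x 12 mm; origin at the centre of its underside.
- block: The same wooden printing block; origin at the centre of its underside.

How it is judged (in metres and radians):
On the way, in this order (a step that is already met when the one before it is completed fails the run):
1. the gate arm has gone over and stays raised, untouched, with the block still before the gate (value of joint gate_arm above 1.5 rad and contact force between the fingers and track below 0.1 N and y of block_center in the frame of track below -0.04 m), for 0.3 s.
2. the block is pushed home against the end stop (y of block_center in the frame of track above 0.078 m), for 0.2 s.
At the end, for the whole second after the job is handed in: The gate arm rests raised (over 1.5 rad) and the block lies flat in the lane, at rest, within 7 mm of the end stop; the tape, ramekin and peg have moved less than 20 mm (value of joint gate_arm above 1.5 rad and y of block_center in the frame of track between 0.078 and 0.09 m and x of block_center in the frame of track between -0.008 and 0.008 m and angle between block_center's own z axis and vertical below 0.08 rad and linear speed of block below 0.01 m/s); the robot touches nothing.
It fails at once if the block is lifted or tipped (height (world z) of block_center above 0.033 m or angle between block_center's own z axis and vertical above 0.35 rad).
It fails at once if the block is taken between the fingers (distance between the grasp point and block_center below 0.02 m).
It fails at once if the block is pushed past the gate while the arm is down (y of block_center in the frame of track above -0.02 m and value of joint gate_arm below 1 rad).
It fails at once if the tape, ramekin or peg is moved (distance of any of tape, ramekin, peg from where it was at the start of the episode above 0.02 m).
It also fails if it takes over 64 s, if anything falls off the work surface, if the arm or the gripper's body presses on something with over 40 N, if the wrist force passes 120 N, or if a joint passes its speed limit or range.

## Working session

There is one attempt and no reset: what is moved stays moved. The work goes in short steps, each a Python script; the robot and the scene stay as the last script left them, time stands still between calls to the robot, and variables do not carry over. Pictures are saved under pics/ and viewed, and the job is handed in when it is done.

```bash
mkdir -p pics; ls; python3 - <<'E'
from cell import r
import cv2,numpy as np
for n in ["scene","side","wrist"]:
    p=r.camera(n); cv2.imwrite(f"pics/a_{n}.png",p["color"])
    R=p["R"];t=p["t"];print(n,p["fx"],p["fy"],p["cx"],p["cy"],p["k1"],"cam at",-R.T@t, "fwd",R[2])
    for l in ["track","gate_arm","blade","tab","block","tape","ramekin","peg"]:
        o=r.outline_of(p,l)
        print(l,[(round(d["confidence"],2),np.round(d["xy"]),int(d["region"].sum())) for d in o[:2]])
print(r.observe())
E
```

```text
pics
scene 429.7728087146629 429.7728087146629 255.72280985595998 189.1708217349904 -0.14344732455952525 cam at [-0.43916161 -0.63737406  0.63224152] fwd [ 0.77308464  0.48856509 -0.40452972]
track [(0.95, array([302., 208.]), 2556)]
gate_arm [(0.75, array([294., 195.]), 681)]
blade [(0.78, array([295., 197.]), 714)]
tab [(0.8, array([296., 197.]), 688)]
block [(0.71, array([305., 224.]), 371)]
tape [(0.77, array([390., 256.]), 736)]
ramekin [(0.7, array([167., 188.]), 258)]
peg [(0.42, array([146., 184.]), 60)]
side 388.47307362296243 388.47307362296243 259.0497137215399 196.33489093844454 -0.060269766816154875 cam at [0.45617573 1.23028065 0.88314927] fwd [ 0.0966514  -0.83053092 -0.54852247]
track [(0.94, array([250., 195.]), 1420)]
gate_arm [(0.9, array([250., 182.]), 410)]
blade [(0.68, array([249., 181.]), 485)]
tab [(0.77, array([254., 183.]), 436)]
block [(0.64, array([266., 179.]), 49), (0.45, array([251., 193.]), 1529)]
tape [(0.68, array([256., 182.]), 439), (0.53, array([271., 156.]), 217)]
ramekin [(0.56, array([261., 272.]), 391)]
peg [(0.46, array([248., 308.]), 120), 
[... 517 characters left out ...]
, 257.]), 5493)]
{'time': 1.35, 'q': array([-2.11467346e+00,  1.51203583e+01,  9.19040812e+01,  3.11306816e-04,
        7.29783501e+01, -2.11629537e+00]), 'joint_velocities': array([-0.00822376,  0.01330166, -0.04793705, -0.07040298, -0.03149024,
       -0.01991639]), 'effort': array([-1.04621136e-03, -5.15054941e+01, -3.67715979e+01, -3.65433243e-04,
        8.04830397e-04, -2.30397819e-05]), 'position': array([ 6.74975720e-01, -4.55488659e-06,  2.31264108e-01]), 'tool_rot': array([-1.79997223e+02, -4.00478397e-04,  9.00015308e+01]), 'contact_force': array([ 0.88099626, -0.68404838,  0.03288173]), 'torque': array([-0.01334317,  0.03346154,  0.03810455]), 'gripper_width': 1.0027376440479707}
```

View pics/a_scene.png

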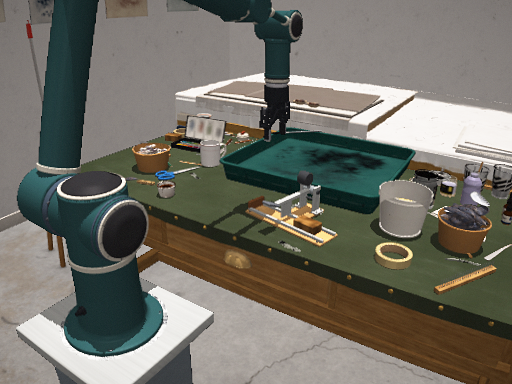

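View pics/a_side.png

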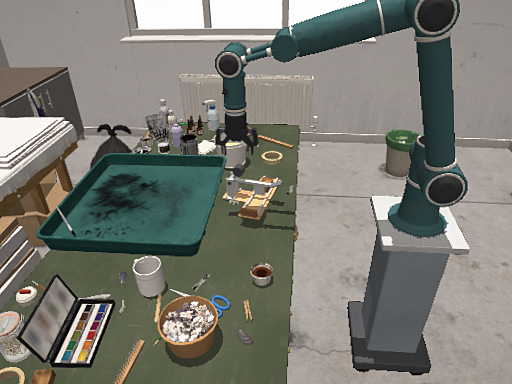

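View pics/a_wrist.png

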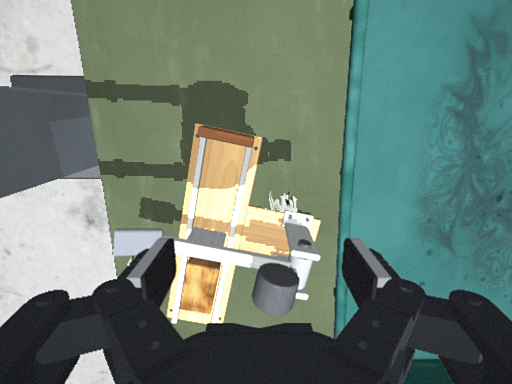

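The wrist view shows the track: end stop at about (225,135), tab at (137,242), block at (200,285), and counterweight at (277,288). I'll zoom in to pick points for the pose fit.

```bash
python3 - <<'E'
import cv2
a=cv2.imread("pics/a_wrist.png")
cv2.imwrite("pics/b1.png",cv2.resize(a[110:335,100:340],None,fx=3.3,fy=2.6,interpolation=cv2.INTER_CUBIC)[:600])
s=cv2.imread("pics/a_scene.png")
cv2.imwrite("pics/b2.png",cv2.resize(s[160:260,235:350],None,fx=6,fy=6,interpolation=cv2.INTER_CUBIC)[:600])
E
```

```text
(no output)
```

View pics/b1.png

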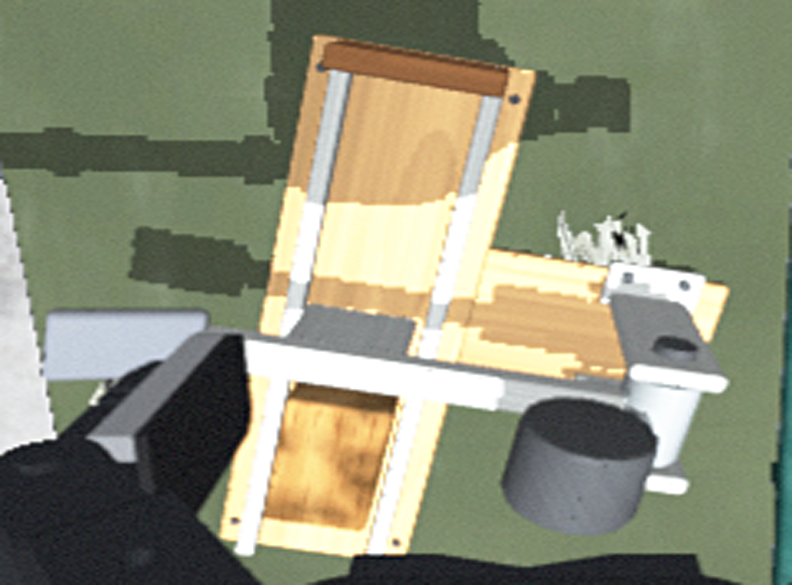

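View pics/b2.png

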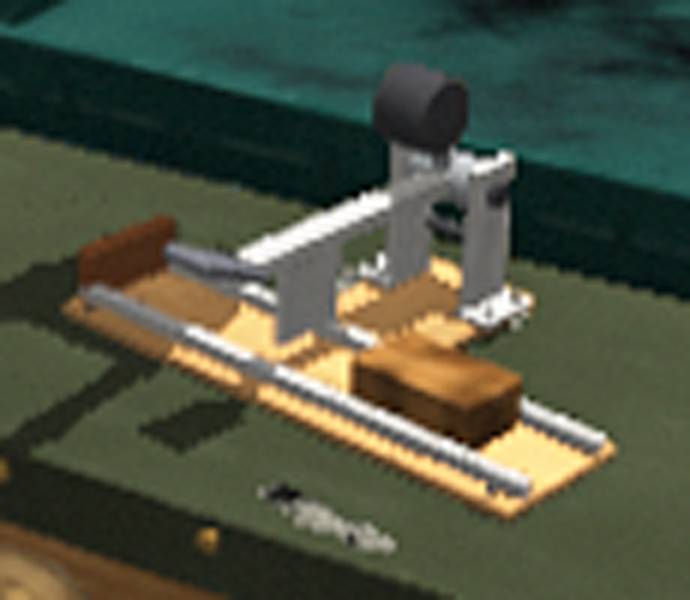

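```bash
cat > h.py <<'E'
import numpy as np,cv2
from cell import r
from scipy.optimize import least_squares
def proj(p,X):
    X=np.atleast_2d(X); c=X@np.array(p["R"]).T+np.array(p["t"]); s=c[:,:2]/c[:,2:]
    s=s*(1+p["k1"]*(s**2).sum(1,keepdims=True))
    return s*[p["fx"],p["fy"]]+[p["cx"],p["cy"]]
def T2W(P,X):
    X=np.atleast_2d(X); c,s=np.cos(P[2]),np.sin(P[2])
    return np.c_[P[0]+c*X[:,0]-s*X[:,1],P[1]+s*X[:,0]+c*X[:,1],X[:,2]]
def armpt(a,d,h):  # d toward free end, h above bar
    return [0.115-d*np.cos(a)-h*np.sin(a)*-1,0,0.078+d*np.sin(a)+h*np.cos(a)]
def wire(a=0,by=-0.1):
    L=[]
    b=lambda *pts: L.append(np.array(pts)/1000)
    b([-44,-165,8],[-44,131,8]); b([44,-165,8],[44,131,8]); b([-44,-165,8],[44,-165,8]); 
    for x in(-33.5,-25.5,25.5,33.5): b([x,-165,18],[x,123,18])
    b([-40,123,38],[40,123,38]);b([-40,123,8],[40,123,8])
    b([-23,-3,24],[23,-3,24],[23,-3,74],[-23,-3,74],[-23,-3,24])
    L.append(np.array([np.array(armpt(a,d,h))+[0,y,0] for d,h,y in[(0,0,-.008),(.16,0,-.008),(.16,0,.008),(0,0,.008)]]))
    t=np.array(armpt(a,.184,.004)); e=np.array(armpt(a,.208,.0145)); f=2*t-e
    e=t+(e-t)/np.linalg.norm(e-t)*.025; f=2*t-e
    L.append(np.array([e+[0,-.016,0],e+[0,.016,0],f+[0,.016,0],f+[0,-.016,0],e+[0,-.016,0]]))
    y=by*1000
    b([-22.5,y-37.5,38],[22.5,y-37.5,38],[22.5,y+37.5,38],[-22.5,y+37.5,38],[-22.5,y-37.5,38])
    return L
def overlay(p,P,fn,box,f,**k):
    x0,y0,x1,y1=box; im=cv2.resize(p["color"][y0:y1,x0:x1],None,fx=f,fy=f,interpolation=cv2.INTER_CUBIC)
    for l in wire(**k):
        q=(proj(p,T2W(P,l))-[x0-.5,y0-.5])*f-.5
        cv2.polylines(im,[np.int32(np.round(q))],False,(0,0,255),1)
    cv2.imwrite(fn,im)
E
cat > fit.py <<'E'
from h import *
w=r.camera("wrist"); s=r.camera("scene"); d=r.camera("side")
W=lambda x,y: np.array([100+x/3.3-.5,110+y/2.6-.5]); S=lambda x,y:np.array([235+x/6-.5,160+y/6-.5])
# (pic, pixel, model pt, free dir or None)
Y=[0,1,0];Xd=[1,0,0]
C=[(w,W(330,75),[-.0335,.1,.018],Y),(w,W(233,550),[-.0335,-.15,.018],Y),(w,W(300,200),[-.0335,0,.018],Y),
(w,W(484,97),[.0255,.1,.018],Y),(w,W(370,552),[.0255,-.15,.018],Y),
(w,W(313,36),[-.044,.13,.008],Y),(w,W(222,540),[-.044,-.165,.008],Y),
(w,W(322,67),[-.04,.123,.008],Xd),(w,W(503,95),[.04,.123,.008],Xd),
(w,W(222,540),[-.044,-.165,.008],Xd),(w,W(405,556),[.04,-.165,.008],Xd),
(s,S(508,515),[-.044,-.165,.003],None)]
def res(P):
    o=[]
    for p,u,m,dr in C:
        q=proj(p,T2W(P,m))[0]-u
        if dr is None:o+=list(q*2)
        else:
            g=proj(p,T2W(P,np.array(m)+.01*np.array(dr)))[0]-(q+u); o.append((q[0]*g[1]-q[1]*g[0])/np.hypot(*g))
    return o
z=least_squares(res,[.62,.0,-.1],loss="soft_l1"); P=z.x; print(P,np.round(res(P),1))
np.save("P.npy",P)
overlay(w,P,"pics/c1.png",(100,110,340,335),2.6);overlay(s,P,"pics/c2.png",(235,160,350,260),6);overlay(d,P,"pics/c3.png",(200,140,320,240),6)
E
python3 fit.py
```

```text
[ 0.60963387 -0.08540177 -0.20718625] [ 0.3 -1.2 -1.6  0.4  0.6 -0.1  0.5  1.7  0.7 -0.3 -3.6  0.5  1.2]
```

View pics/c1.png

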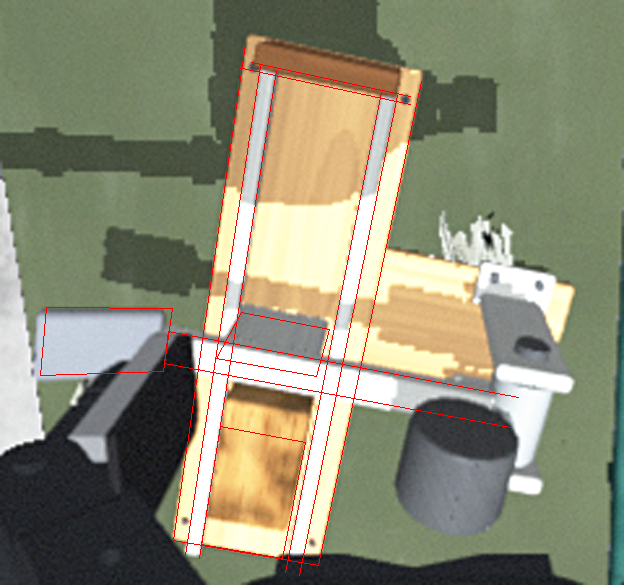

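View pics/c2.png

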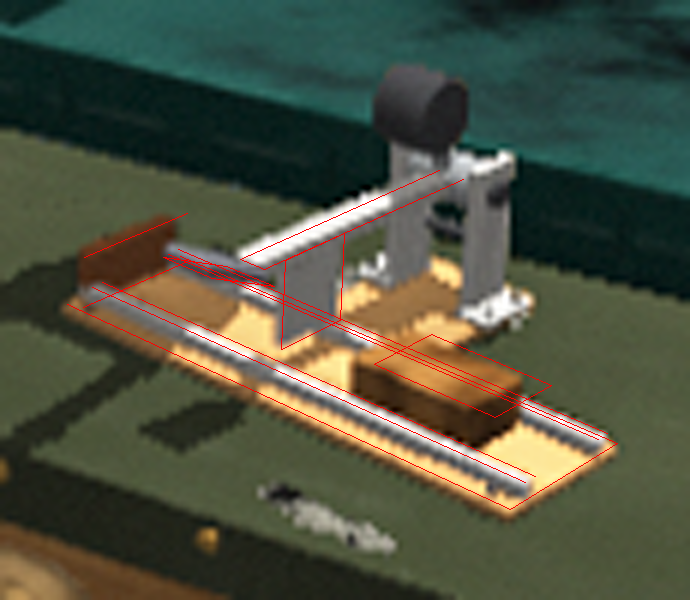

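View pics/c3.png

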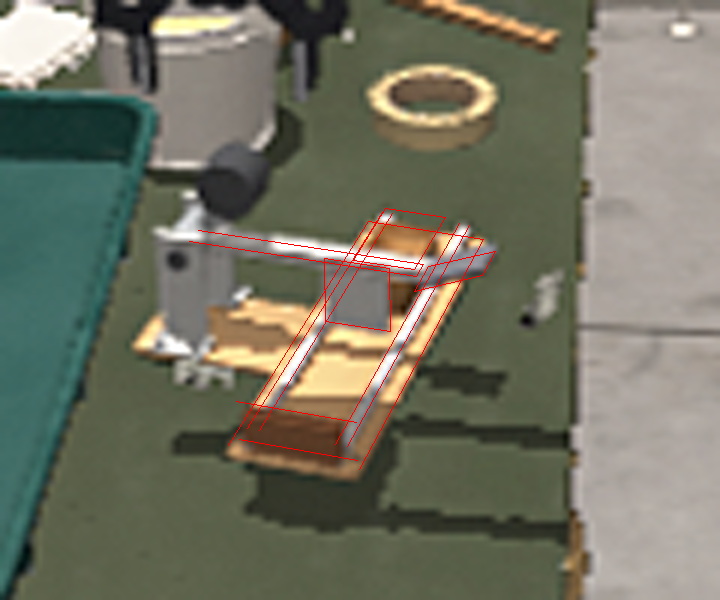

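The fit agrees to a few millimetres in all three views (tab, blade, rails, stop), and the block centre is near track y ≈ -0.09. Next I'll check block y, bystander positions and IK for the tilted push.

```bash
cat >> h.py <<'E'
def ray(p,uv,z):
    K=np.array([[p["fx"],0,p["cx"]],[0,p["fy"],p["cy"]],[0,0,1]])
    s=cv2.undistortPoints(np.float64([[uv]]),K,np.array([p["k1"],0,0,0]))[0,0]
    R=np.array(p["R"]);d=R.T@[s[0],s[1],1];c=-R.T@np.array(p["t"]);return c+d*(z-c[2])/d[2]
def W2T(P,X):
    c,s=np.cos(P[2]),np.sin(P[2]);d=np.array(X)-[P[0],P[1],0];return np.array([c*d[0]+s*d[1],-s*d[0]+c*d[1],d[2]])
from scipy.spatial.transform import Rotation as Ro
def pose(P,xt,phi,flip=1):
    """xt TCP in track frame; tool z=(cos phi,0,-sin phi) in track; jaw along track y"""
    d=np.array([np.cos(phi),0,-np.sin(phi)]);y=np.array([0,flip,0.]);x=np.cross(y,d)
    M=Ro.from_euler('z',P[2]).as_matrix()@np.c_[x,y,d]
    return T2W(P,xt)[0],Ro.from_matrix(M).as_euler('xyz',degrees=True)
E
python3 - <<'E'
from h import *
P=np.load("P.npy")
s=r.camera("scene");w=r.camera("wrist")
for l,h in [("tape",.012),("ramekin",.02),("peg",.006)]:
    o=r.outline_of(s,l)[0]; X=ray(s,o["xy"],h);print(l,X,W2T(P,X))
for uv in [(234,407),(310,420),(215,520),(288,530)]:
    print(W2T(P,ray(w,[100+uv[0]/2.6-.5,110+uv[1]/2.6-.5],.038)))
for uv in [(357,362),(408,335),(520,380),(475,410)]:
    print(W2T(P,ray(s,[235+uv[0]/6-.5,160+uv[1]/6-.5],.038)))
for f in(1,-1):
  for phi in (0,15,25,35,45):
    out=[]
    for xt in [(-.065,-.1,.05),(-.1,0,.05),(-.065,0,.05),(-.05,0,.12),(0,0,.24),(.02,0,.24)]:
        q=r.solve_ik(*[a.tolist() for a in pose(P,xt,np.radians(phi),f)]); out.append(None if q is None else np.round(q).astype(int).tolist())
    print(f,phi,out)
E
```

```text
tape [ 0.56812316 -0.43987937  0.012     ] [ 0.03229562 -0.35543565  0.012     ]
ramekin [0.57966413 0.39109086 0.02      ] [-0.12734674  0.46013718  0.02      ]
peg [0.5676578  0.47607714 0.006     ] [-0.15657858  0.54083612  0.006     ]
[-0.01714587 -0.04942103  0.038     ]
[ 0.02268638 -0.04890181  0.038     ]
[-0.01735802 -0.11998864  0.038     ]
[ 0.02247873 -0.11833132  0.038     ]
[-0.0269511  -0.05521233  0.038     ]
[ 0.01388766 -0.05453304  0.038     ]
[ 0.01588402 -0.12311853  0.038     ]
[-0.02405112 -0.12614516  0.038     ]
1 0 [None, None, None, None, None, None]
1 15 [None, None, None, None, None, [-9, -8, 147, 186, 34, 86]]
1 25 [None, None, None, None, [-9, -16, 145, 192, 14, 80], [-9, -13, 143, 191, 15, 81]]
1 35 [None, None, None, None, [-9, -17, 139, -40, 4, -48], [-9, -14, 137, -48, 3, -41]]
1 45 [[-27, -1, 147, 131, 14, 127], None, [-9, -2, 147, 192, 11, 80], [-9, -10, 144, -52, 3, -36], [-9, -15, 132, -6, 18, -82], [-9, -12, 130, -6, 17, -83]]
-1 0 [None, None, None, None, None, None]
-1 15 [None, None, None, None, None, [-9, -8, 147, 186, 34, -94]]
-1 25 [None, None, None, None, [-9, -16, 145, 192, 14, -100], [-9, -13, 143, 191, 15, -99]]
-1 35 [None, None, None, None, [-9, -17, 139, -40, 4, 132], [-9, -14, 137, -48, 3, 139]]
-1 45 [[-27, -1, 147, 131, 14, -53], None, [-9, -2, 147, 192, 11, -100], [-9, -10, 144, -52, 3, 144], [-9, -15, 132, -6, 18, 98], [-9, -12, 130, -6, 17, 97]]<sys>:0: UserWarning: Gimbal lock detected. Setting third angle to zero since it is not possible to uniquely determine all angles.
```

Frontal approach is out of reach or near-singular, so the fingers must come under the tab from the side.

```bash
cat >> h.py <<'E'
def pose2(P,xt,psi,phi,spin):
    psi,phi,spin=np.radians([psi,phi,spin])
    d=np.array([np.cos(phi)*np.cos(psi),np.cos(phi)*np.sin(psi),-np.sin(phi)]);y=np.cross([0,0,1],d);y/=np.linalg.norm(y);x=np.cross(y,d)
    M=Ro.from_euler('z',P[2]).as_matrix()@np.c_[x,y,d]@Ro.from_euler('z',spin).as_matrix()
    return T2W(P,xt)[0].tolist(),Ro.from_matrix(M).as_euler('xyz',degrees=True).tolist()
E
python3 - <<'E'
from h import *
P=np.load("P.npy")
for psi in (-90,-75,-60,60,75,90):
  for phi in (10,20,30):
   for spin in (0,180):
    out=[]
    for xt in [(-.12,0,.05),(-.07,-.01*np.sign(psi)*-1,.05),(-.05,0,.12),(-.0,0,.24)]:
        q=r.solve_ik(*pose2(P,xt,psi,phi,spin)); out.append(None if q is None else np.round(q).astype(int).tolist())
    print(psi,phi,spin,out)
E
```

```text
-90 10 0 [[24, 45, 107, -54, 96, 68], [20, 47, 103, -57, 97, 65], [20, 42, 101, -58, 100, 59], [18, 35, 95, -62, 105, 47]]
-90 10 180 [[24, 45, 107, -54, 96, -112], [20, 47, 103, -57, 97, -115], [20, 42, 101, -58, 100, -121], [18, 35, 95, -62, 105, -133]]
-90 20 0 [[23, 39, 110, -51, 89, 64], [19, 41, 105, -54, 89, 61], [19, 36, 103, -54, 94, 56], [17, 30, 96, -56, 100, 44]]
-90 20 180 [[23, 39, 110, -51, 89, -116], [19, 41, 105, -54, 89, -119], [19, 36, 103, -54, 94, -124], [17, 30, 96, -56, 100, -136]]
-90 30 0 [[21, 32, 112, -48, 82, 60], [17, 35, 107, -50, 82, 57], [17, 30, 104, -49, 87, 52], [15, 26, 96, -51, 94, 41]]
-90 30 180 [[21, 32, 112, -48, 82, -120], [17, 35, 107, -50, 82, -123], [17, 30, 104, -49, 87, -128], [15, 26, 96, -51, 94, -139]]
-75 10 0 [[28, 41, 117, -63, 90, 70], [24, 43, 113, -67, 89, 67], [24, 37, 111, -67, 92, 60], [21, 29, 106, -70, 95, 48]]
-75 10 180 [[28, 41, 117, -63, 90, -110], [24, 43, 113, -67, 89, -113], [24, 37, 111, -67, 92, -120], [21, 29, 106, -70, 95, -132]]
-75 20 0 [[27, 34, 119, -60, 82, 65], [23, 36, 115, -63, 82, 63], [22, 30, 113, -63,
[... 2523 characters left out ...]
94, 113], [-42, 39, 107, 59, 98, 119], [-40, 32, 101, 63, 103, 131]]
90 10 180 [[-46, 43, 113, 55, 94, -70], [-42, 45, 108, 58, 94, -67], [-42, 39, 107, 59, 98, -61], [-40, 32, 101, 63, 103, -49]]
90 20 0 [[-44, 36, 116, 53, 87, 114], [-41, 38, 111, 55, 87, 117], [-41, 33, 108, 55, 91, 123], [-39, 27, 101, 58, 97, 135]]
90 20 180 [[-44, 36, 116, 53, 87, -66], [-41, 38, 111, 55, 87, -63], [-41, 33, 108, 55, 91, -57], [-39, 27, 101, 58, 97, -45]]
90 30 0 [[-42, 29, 118, 50, 80, 119], [-39, 32, 113, 52, 80, 122], [-39, 27, 110, 51, 85, 128], [-37, 22, 101, 52, 92, 139]]
90 30 180 [[-42, 29, 118, 50, 80, -61], [-39, 32, 113, 52, 80, -58], [-39, 27, 110, 51, 85, -52], [-37, 22, 101, 52, 92, -41]]
```

```bash
python3 - <<'E'
from h import *
P=np.load("P.npy")
PS,PH,SP=-75,20,180
ps,ph=np.radians([PS,PH]);d=np.array([np.cos(ph)*np.cos(ps),np.cos(ph)*np.sin(ps),-np.sin(ph)])
tip=np.array([-.072,-.012,.045]); pre=tip-.13*d; hi=pre+[-.0,.03,.13]
for x in (hi,pre,tip): 
    print(x,T2W(P,x)[0],np.round(r.solve_ik(*pose2(P,x,PS,PH,SP))))
r.set_gripper(0.0)
pq=pose2(P,hi,PS,PH,SP); r.goto(*pq)
p,o=pose2(P,pre,PS,PH,SP); r.move_linear(p,feed=.15)
print(r.observe()["position"],r.observe()["contact_force"],r.observe()["time"])
p,o=pose2(P,tip,PS,PH,SP); print(r.move_linear(p,feed=.08,threshold=5))
print(r.observe()["position"],r.observe()["contact_force"],r.observe()["time"])
for n,b in(("scene",(215,120,365,250)),("side",(180,100,340,240)),("wrist",(0,0,512,384))):
    k=r.camera(n);overlay(k,P,f"pics/d_{n}.png",b,5 if n!="wrist" else 1.5,by=-.088)
E
```

```text
[-0.10361735  0.13599754  0.21946262] [0.5362082  0.06900209 0.21946262] [  35.   26.  105.  -54.   99. -130.]
[-0.10361735  0.10599754  0.08946262] [0.53003698 0.03964369 0.08946262] [  33.   36.  108.  -54.   90. -120.]
[-0.072 -0.012  0.045] [ 0.53670521 -0.08233422  0.045     ] [  23.   37.  115.  -64.   81. -117.]
[0.53069077 0.04004781 0.09020371] [0.56393917 0.11768746 0.75361553] 5.4917
False
[ 0.53699765 -0.08190944  0.04517219] [ 0.12177883 -0.14135249 -0.10636958] 7.2667
```

View pics/d_scene.png

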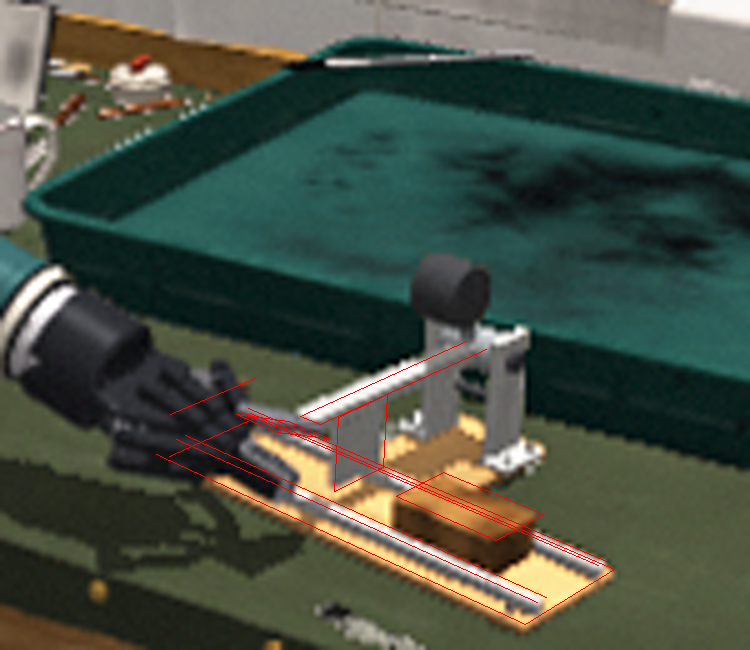

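View pics/d_side.png

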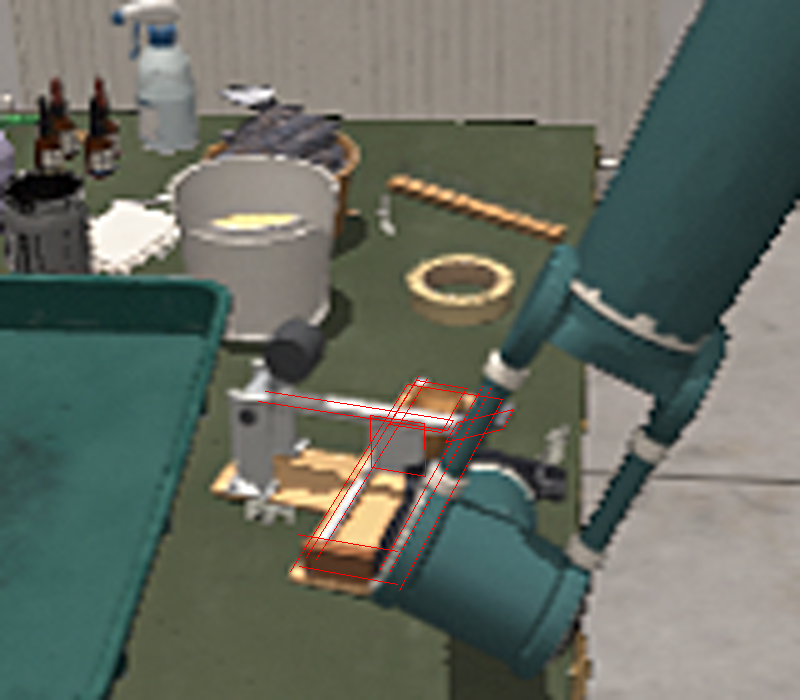

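View pics/d_wrist.png

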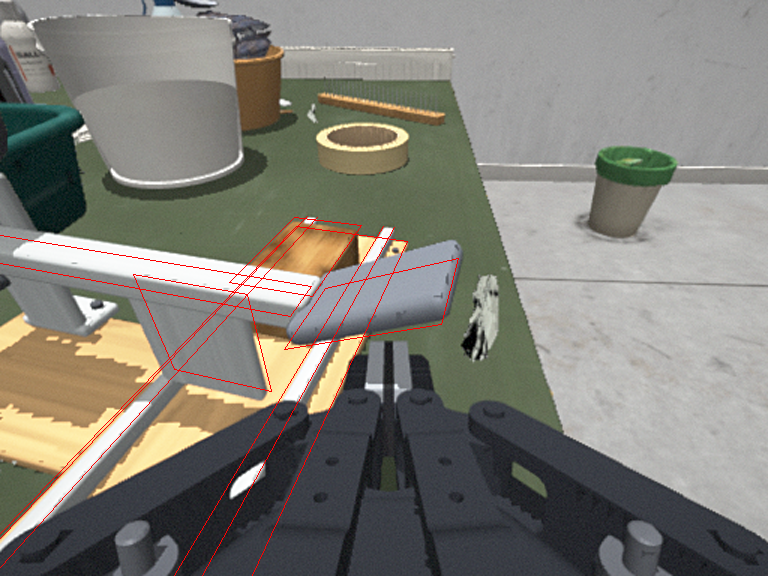

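The wrist view shows the shut fingertips (tip ~(390,345)) entering under the tab (290–460, 240–340), roughly mid-tab, with nothing touching. Now I'll push up along the arc.

```bash
python3 - <<'E'
from h import *
P=np.load("P.npy")
PS,PH,SP=-75,20,180
for a in np.r_[0:1.06:.175]:
    th=a+.436;T=np.array([.115-.184*np.cos(a),-.012,.078+.184*np.sin(a)-.0])
    X=T+.012*np.array([-np.sin(th),0,-np.cos(th)])-[0,0,.0035]
    if a==0: X[2]-=.004
    p,o=pose2(P,X,PS,PH,SP)
    hit=r.move_linear(p,feed=.07,threshold=20)
    s=r.observe();print(round(a,2),hit,np.round(s["position"]-p,4),np.round(s["contact_force"],2),s["time"])
    if hit: break
k=r.camera("wrist");cv2.imwrite("pics/e_w.png",k["color"]);k=r.camera("scene");cv2.imwrite("pics/e_s.png",cv2.resize(k["color"][100:260,200:380],None,fx=4,fy=3.7))
E
```

```text
0.0 False [0.0004 0.0002 0.0008] [0.54 0.24 0.36] 7.775
0.18 False [0.     0.0001 0.0002] [-0.22  0.34 -1.  ] 8.4583
0.35 False [0.0001 0.     0.0003] [-0.8   0.15 -0.7 ] 9.0833
0.52 False [0.0002 0.     0.0003] [-0.5   0.36 -0.21] 9.7083
0.7 False [ 0.0001 -0.      0.0003] [ 0.44 -0.92 -0.99] 10.3333
0.88 False [ 0.0001 -0.      0.0002] [-0.56 -0.47 -0.65] 10.9583
1.05 False [ 0.     -0.0001  0.    ] [ 0.11 -0.27 -0.21] 11.5833
```

View pics/e_w.png

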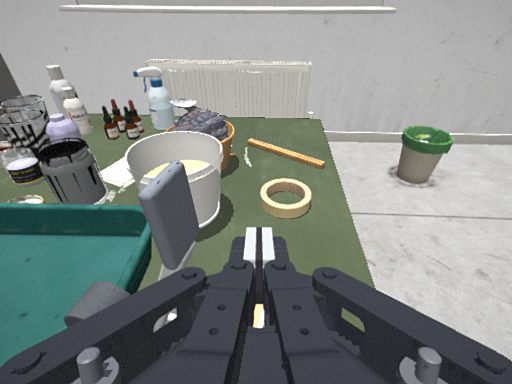

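View pics/e_s.png

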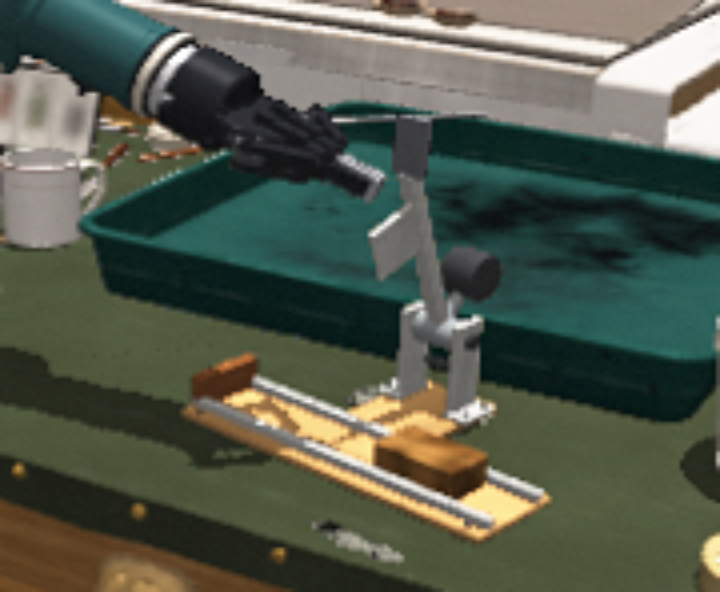

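The arm has passed balance and is clear of the fingers (tab ~(410,140), fingertip ~(375,190) in the crop). I'll back off and let it settle, then get behind the block.

```bash
python3 - <<'E'
from h import *
P=np.load("P.npy")
PS,PH,SP=-75,20,180
r.move_linear(pose2(P,[-.1,.04,.27],PS,PH,SP)[0],feed=.15)
r.wait(2)
yaw=90+np.degrees(P[2]);O=[180,0,yaw]
for x in([-.08,-.165,.28],[-.002,-.165,.15],[-.002,-.165,.02]):print(np.round(r.solve_ik(T2W(P,x)[0].tolist(),O)))
r.goto(T2W(P,[-.08,-.165,.28])[0].tolist(),O)
r.move_linear(T2W(P,[-.002,-.165,.15])[0].tolist(),feed=.15)
k=r.camera("wrist");overlay(k,P,"pics/f_w.png",(0,0,512,384),1.5,a=1.7,by=-.088)
k=r.camera("scene");overlay(k,P,"pics/f_s.png",(200,100,380,260),4,a=1.7,by=-.088)
print(r.observe()["time"])
E
```

```text
[-27.  -0. 104.   0.  76. -16.]
[-26.  13. 103.   0.  64. -14.]
[-26.  21. 108.  -0.  51. -14.]
17.7583
```

View pics/f_w.png

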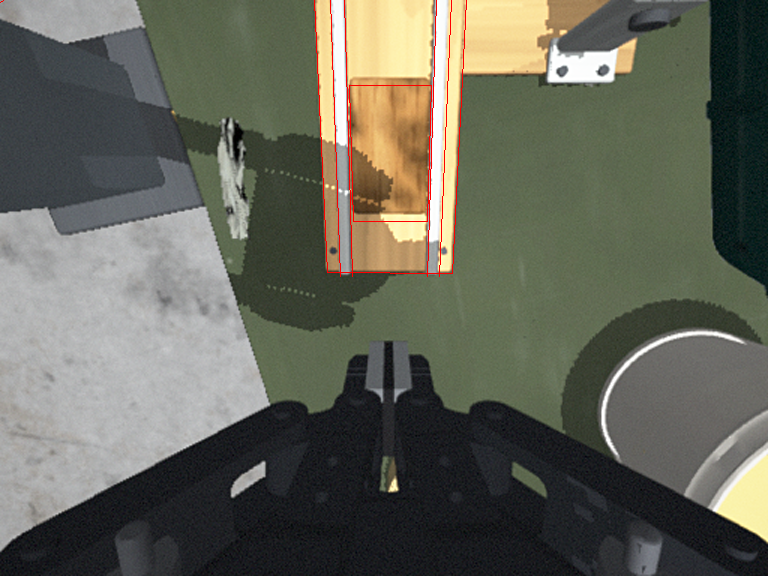

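View pics/f_s.png

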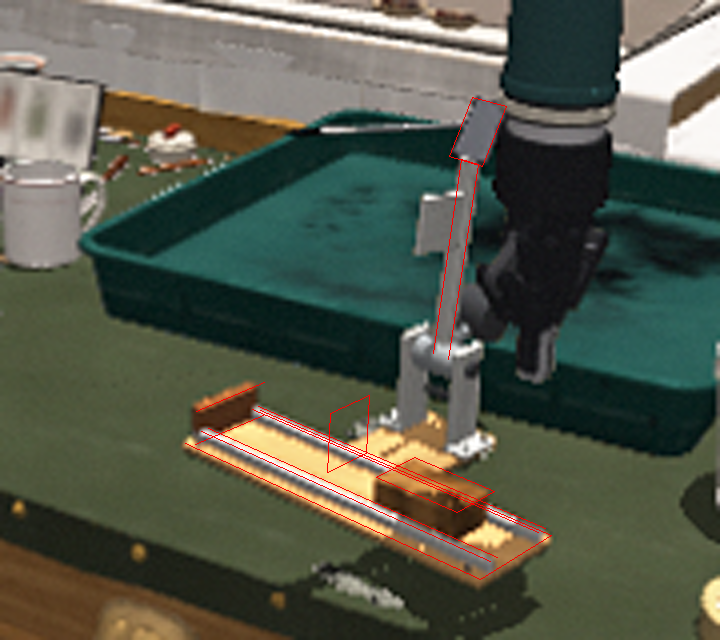

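Gate rests at its stop (the 1.7 rad overlay matches the tab at (478,130)), and the block sits centred in the lane at y ≈ -0.085. I'll lower behind it and push.

```bash
python3 - <<'E'
from h import *
P=np.load("P.npy")
def go(y,z,**k):
    h=r.move_linear(T2W(P,[-.001,y,z])[0].tolist(),**k);s=r.observe();print(h,np.round(W2T(P,s["position"]),4),np.round(s["contact_force"],2),s["time"]);return h
h=go(-.165,.021,feed=.1,threshold=8)
if not h:
    h=go(.02,.021,feed=.05,threshold=6)
    if not h: h=go(.046,.021,feed=.015,threshold=4)
k=r.camera("wrist");overlay(k,P,"pics/g_w.png",(0,0,512,384),1.5,a=1.7,by=.085)
k=r.camera("scene");overlay(k,P,"pics/g_s.png",(200,100,380,260),4,a=1.7,by=.085)
E
```

```text
False [-0.0002 -0.1652  0.022 ] [ 0.83 -0.64  0.45] 19.2
False [-0.001   0.0199  0.021 ] [ 0.28 -0.27  0.14] 23.05
True [-0.0015  0.0365  0.0205] [-0.14 -0.59 -0.19] 24.15
```

View pics/g_w.png

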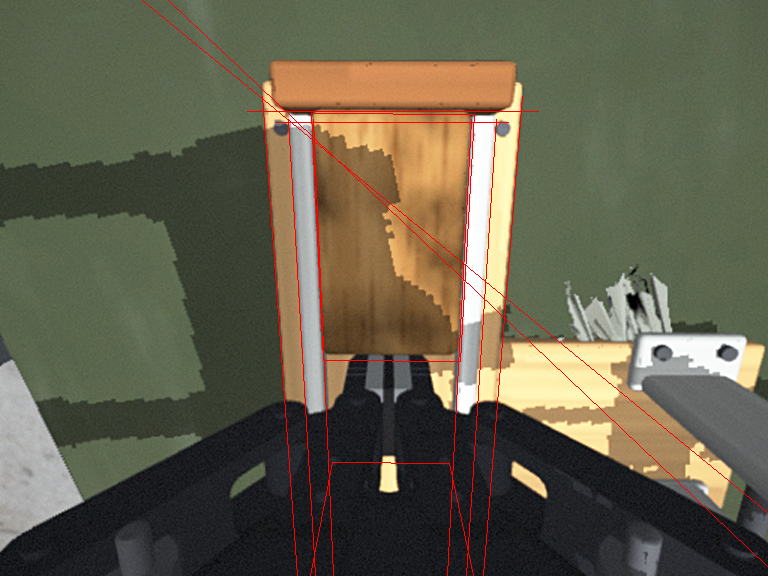

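View pics/g_s.png

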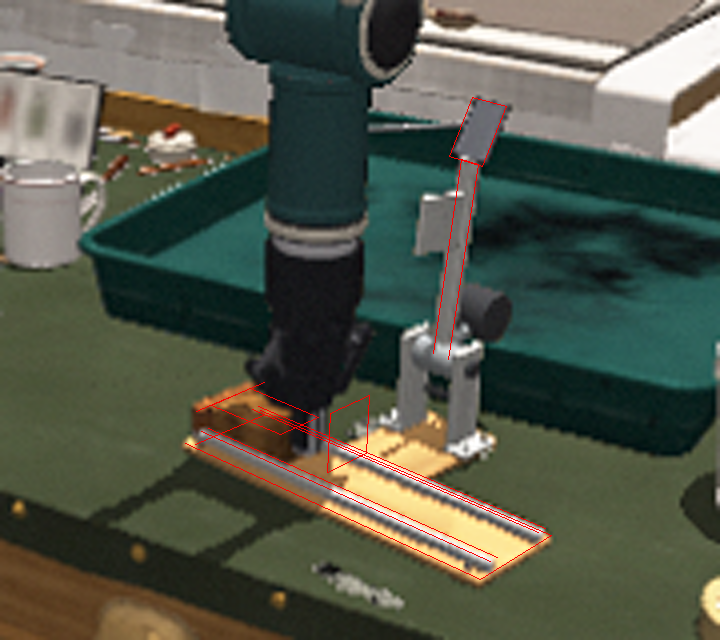

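The block's front edge (row ~108) meets the end stop's face, and contact came at TCP y = 0.0365, as computed. Backing off and checking.

```bash
python3 - <<'E'
from h import *
P=np.load("P.npy")
r.wait(.3)
for y,z,f in((.02,.021,.05),(-.12,.03,.15),(-.15,.15,.15)):
    r.move_linear(T2W(P,[-.001,y,z])[0].tolist(),feed=f)
r.move_linear(T2W(P,[-.08,-.05,.25])[0].tolist(),feed=.15)
k=r.camera("wrist");overlay(k,P,"pics/i_w.png",(0,0,512,384),1.5,a=1.7,by=.085)
k=r.camera("scene");overlay(k,P,"pics/i_s.png",(200,100,380,260),4,a=1.7,by=.085)
for l,h in [("tape",.012),("ramekin",.02),("peg",.006)]:
    o=r.outline_of(k,l)[:1]; print(l,[ray(k,q["xy"],h) for q in o])
print(r.observe()["time"])
E
```

```text
tape [array([ 0.57799753, -0.43333914,  0.012     ])]
ramekin [array([0.55563156, 0.36001277, 0.02      ])]
peg [array([0.55300996, 0.46621782, 0.006     ])]
28.5667
```

View pics/i_w.png

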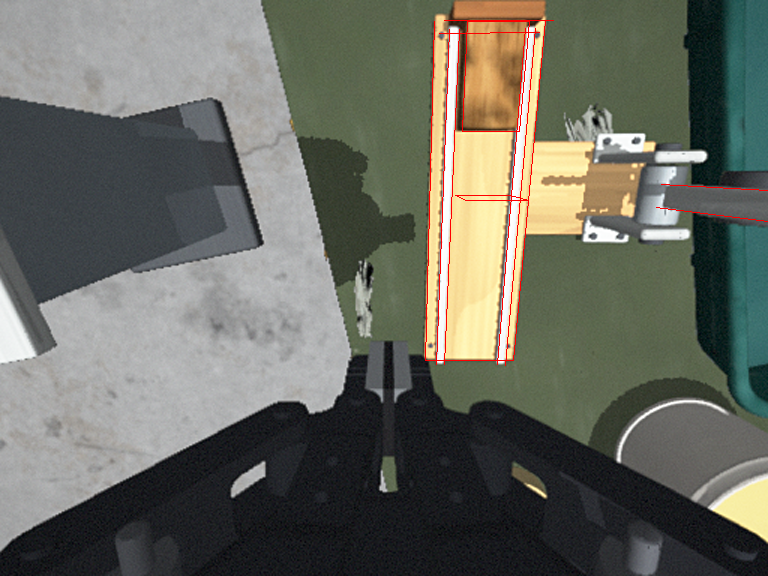

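View pics/i_s.png

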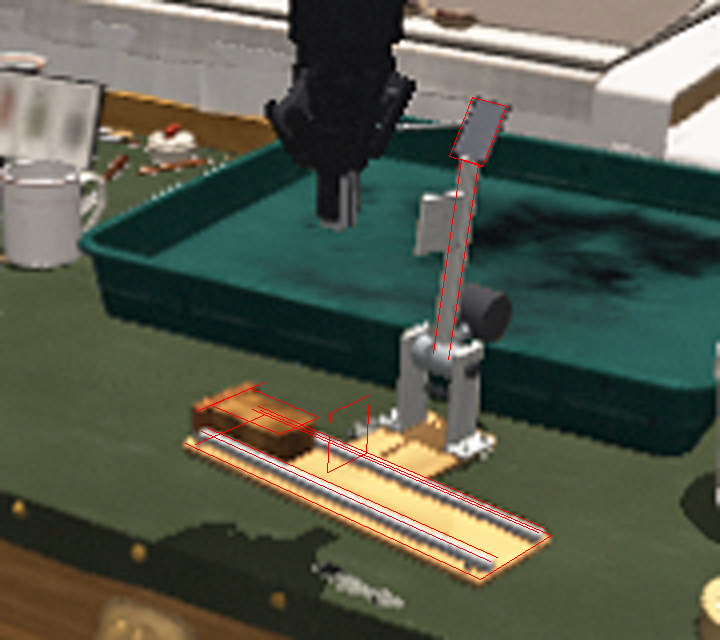

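The block lies against the stop on the y = 0.085 overlay, and the gate stays up. The ramekin reading differs by ~4 cm from the first, so I'll compare the pictures directly.

```bash
python3 - <<'E'
from h import *
k=r.camera("scene");a=cv2.imread("pics/a_scene.png")
b=(120,160,220,220)
f=lambda im:cv2.resize(im[b[1]:b[3],b[0]:b[2]],None,fx=4.5,fy=4.5)
cv2.imwrite("pics/j.png",np.vstack([f(a),f(k["color"])]))
for l in("ramekin","peg","tape"):print(l,[(q["confidence"],q["xy"],q["region"].sum()) for q in r.outline_of(k,l)])
for y0,x0,h,w in((178,155,24,24),(176,132,14,28),(238,370,34,46)):
    t=a[y0:y0+h,x0:x0+w];m=cv2.matchTemplate(k["color"][y0-12:y0+h+12,x0-12:x0+w+12],t,cv2.TM_CCOEFF_NORMED);print(cv2.minMaxLoc(m)[1::2],"expected (12,12)")
E
```

```text
ramekin [(0.71, [167.1, 186.6], np.int64(284))]
peg [(0.45, [147.3, 183.1], np.int64(74))]
tape [(0.56, [390.3, 259.2], np.int64(685))]
(0.9985114932060242, (12, 12)) expected (12,12)
(0.9968937039375305, (12, 12)) expected (12,12)
(0.9992011189460754, (12, 12)) expected (12,12)
```

View pics/j.png

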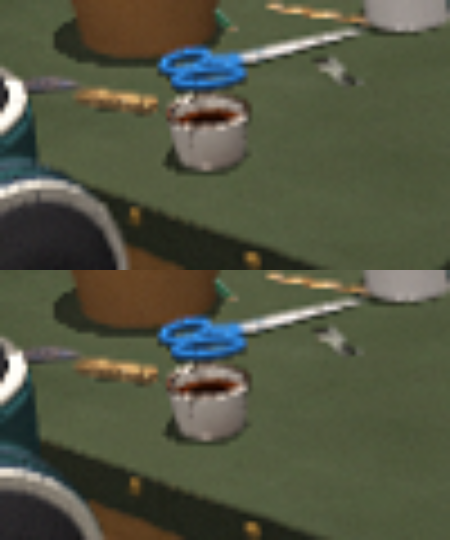

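The ramekin (~(207,132) in each half), peg and tape sit in identical places before and after, and template matching gives zero pixels of shift. The earlier difference was network scatter. Handing in.

```bash
python3 - <<'E'
from cell import r
r.hand_in(); print(r.observe()["time"])
E
```

```text
the job is handed in; nothing more can be done
the job is handed in; nothing more can be done
```

The gate is open and staying up by itself, the block is against the end stop, and I handed the job in at about 29 s on the robot's clock.

- **Gate:** Coming straight from the robot's side was out of reach or close to a singular pose. So I brought the shut fingertips in under the tab from the left and pushed it up along its arc. The arm swung over, and in the pictures it matches the 1.7 rad stop.
- **Block:** I pushed it from behind with shut fingers pointing down. It met the stop with the TCP at track y = 0.0365 m, as computed, which puts the block centre at about y = 0.085 m. After I backed off, the wrist and scene pictures show it flat, straight and centred against the stop.
- **Bystanders:** One check disagreed. The network's outlines placed the ramekin about 4 cm from its first position, and the peg and tape 1–2 cm from theirs. Template matching of before and after scene pictures showed zero pixels of shift for all three, so I took those differences as scatter in the outlines.
- **Accuracy:** The fitted track pose was a few millimetres off in places in the first overlays, but it matched well in the close wrist views.

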